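# Sweep the cut soap chunks off the board into its tray

### The job

Sweep the five small chunks of soap base along the bamboo board and over its open edge, so that they drop into the steel tray drawn out from under it. Push them along with the outside of the fingers: do not pick up, pinch or press down hard on any of them. Leave the tray as far out as it is, and leave the uncut block, the dropper bottle, the tin and everything else where it stands.

Things in the scene. Friction and masses are not known exactly. Their poses are not given: they have to be found in the camera images.
- board: bamboo chopping board on a low wooden frame, fixed (does not move); top plate 300 mm (its x) by 360 mm (its y), 18 mm thick, darker wood along the two long edges. Origin: middle of the board, on the table; z up; the flat top lies 62 mm above the origin (underside of the plate 44 mm). Its -y edge (at y = -180 mm) is the open edge, under which the tray is drawn out; there is no rim on the board.
- tray (a joint): how far the tray is drawn out from under the board, along the board's -y, in m (0 = fully in; starts 0.13 to 0.17, so 115 to 155 mm of the tray stand out beyond the board's open edge). It slides stiffly (about 4 N).
- tray_floor (a point): middle of the inner floor of the stainless tray, axes parallel to the board's; 8 mm above the table. The tray is 264 mm (x) by 330 mm (y) outside, walls 4 mm thick, their top 30 mm above this floor and 24 mm below the board's top.
- chunk1: small cut chunk of ivory soap base lying on the board, 30 x 24 x 18 mm (its x, y, z; z upright at the start), about 13 g. Origin: its middle. To be swept into the tray.
- chunk2: small cut chunk of ivory soap base lying on the board, 26 x 26 x 20 mm (its x, y, z; z upright at the start), about 13 g. Origin: its middle. To be swept into the tray.
- chunk3: small cut chunk of ivory soap base lying on the board, 28 x 22 x 20 mm (its x, y, z; z upright at the start), about 13 g. Origin: its middle. To be swept into the tray.
- chunk4: small cut chunk of ivory soap base lying on the board, 32 x 22 x 18 mm (its x, y, z; z upright at the start), about 13 g. Origin: its middle. To be swept into the tray.
- chunk5: small cut chunk of ivory soap base lying on the board, 26 x 24 x 18 mm (its x, y, z; z upright at the start), about 13 g. Origin: its middle. To be swept into the tray.
- block: uncut block of the same ivory soap base, 42 x 56 x 40 mm (x, y, z), loose, standing on the board. Origin: centre of its underside. Leave alone.
- dropper: little amber glass dropper bottle with black cap, 25 mm across, 64 mm tall, loose, standing on the board. Origin: centre of its underside. Leave alone.
- tin: round aluminium balm tin, 44 mm across, 20 mm tall, loose, lying flat on the board. Origin: centre of its underside. Leave alone.
- amber1: amber bottle with label, 64 mm across, 150 mm tall, loose on a cork mat to the robot's left. Origin: centre of its underside. Leave alone.
- amber2: amber bottle without label, 64 mm across, 150 mm tall, loose, next to it on the cork mat. Origin: centre of its underside. Leave alone.
- beaker1: clear plastic beaker, 72 mm across the rim, 95 mm tall, loose, on the table to the robot's right. Origin: centre of its underside. Leave alone.
- beaker2: a second beaker like it, a little farther out. Leave alone.

How it is judged:
By the outcome, as a careful person would: the job done as asked, in the order asked, and still so for the second after the job is handed in, with the robot touching nothing.
It also fails if it takes over 72 s, if anything falls off the work surface, if the arm or the gripper's body presses on something with over 40 N, if the wrist force passes 120 N, or if a joint passes its speed limit or range.

### The arm

A 6-joint arm with a two-finger parallel gripper is mounted at the origin on the work surface. World frame = base frame: x ahead of the robot, y to its left, z up, the work surface at z = 0. Lengths are in m, angles in rad, forces in N, time in s.
With the tool pointing down it reaches from about 0.35 to 0.8 m from the base axis. Payload 7.3 kg.
Tool frame: the origin (TCP) lies at the very end of the fingers, on their centre line; the grasp point (between the pads) lies 19 mm behind it (tcp_to_grasp is the z of the grasp point in the tool frame, in m); z points along the fingers, y is the line along which they close (so a half turn about z gives the same grasp; the last joint's range is limited). The gripper opens to 85 mm and grips with 20 to 120 N. Pads are 22 mm wide; open, the fingers measure 114 mm over their backs; the gripper's body (76 mm by 85 mm) begins 54 mm behind the grasp point. The pads swing forward as they close: fully open they stand 13 mm farther back than shut.
Start: joints at [-1.251, 0.342, 1.524, -0, 1.275, -0.146], TCP at [0.236, -0.469, 0.231] pointing down, gripper open.
Joint ranges: [-2.53, 2.53], [-0.77, 2.02], [0.04, 2.7], [-1, 4.14], [0.28, 2.66], [-3.11, 3.11]. Speed limits (rad/s): [2.57, 2.57, 3.14, 3.14, 3.14, 3.14].

### API

Orientations are given as a rotation vector (axis times angle).
In Python, from workcell import sense, capture, get_calibration, hand_in, tcp_to_grasp gives the robot as it stands.
- The arm moves only by the tool jog_arm, never from a script. Its argument "steps" is a list of rows, each a list of 7 numbers: the shift along the tool's x, y, z in m, then the turn, a rotation vector about the tool's x, y, z in degrees, then the closure, from 0 (fully open) to 1 (shut). In form: [[tx, ty, tz, rx, ry, rz, jaw], ...]. A call has 1 to 10 rows; each row is the pose to reach, as a shift and turn from the pose commanded when the call began, along the tool's axes at that moment; what a row does not reach only later rows make up. A row lasts 1/12 s, in which the tool goes at most 41.7 mm and 7.16 degrees, less where a joint would pass 70% of its speed; a pose out of reach is approached as far as the arm can. A call with a gripper value outside its range is refused whole. The fingers move at their own pace and stop on an object; the grip force is fixed at half the most. Time passes only in rows, so rows that repeat a pose let the fingers close. It gives the time, the measured TCP pose, the force, the opening and the grip force at its end, in the units of the state.
- sense(): the state, without advancing time (a new reading comes with each control period).
- capture(name): name is "side" or "top"; returns the picture (400x640x3 uint8, blue, green, red); there is no depth.
- get_calibration(name): a dict with "intrinsics" (3x3 intrinsics, pixels), "extrinsics" (4x4, takes a point from world to camera coordinates). Camera axes: x right, y down, z forward; pixel columns grow to the right and rows downward; lengths in m; the calibration is good to about 2 mm. A picture is of the moment at which its call begins. get_calibration takes no time and is no camera call.
- hand_in(): hands the job in; it is judged then, once.
The state is a dict: "time_s": time; "q": joint angles; "joint_vel": joint speeds; "tau": joint torques, N m; "tcp_pos": TCP position; "tool_rot": TCP orientation; "contact_force": force on the tool from outside, world axes, zero at the start; "torque": the same for the moment, N m; "finger_gap": finger opening in m; "gripper_force": force on a finger pad.
Only numpy, scipy, OpenCV 4.12 (cv2) and the standard library are available. Lean on these libraries where they do the work, as an engineer would, in place of code of your own. Each camera call takes 0.05 s, during which the arm holds its last target. There are 200 camera calls.

## Working session

There is one attempt and no reset: what is moved stays moved. The work goes in short steps, Python scripts to look and compute and a tool call to move; the robot and the scene stay as the last step left them, time stands still between calls to the robot, and variables do not carry over. Pictures are saved under pics/ and viewed, at most 10 in all, crops included, and the job is handed in when it is done.

Besides the shell and the picture viewer there is one more tool, called as name(argument=value, ...) on one line, values as JSON. jog_arm: Moves the arm, as the interface text tells. Its arguments: {"type":"object","properties":{"steps":{"type":"array","items":{"type":"array","items":{"type":"number"}}}},"required":["steps"]}

```bash
mkdir -p pics
cat > h.py <<'E'
import numpy as np, cv2
from workcell import sense, capture, get_calibration
def ray(name,uv,z):
    c=get_calibration(name);K=np.array(c["intrinsics"]);T=np.array(c["extrinsics"])
    uv=np.atleast_2d(uv).astype(float);d=np.c_[uv,np.ones(len(uv))]@np.linalg.inv(K).T@T[:3,:3]
    o=-T[:3,:3].T@T[:3,3];return o+d*((z-o[2])/d[:,2])[:,None]
E
python3 - <<'E'
from h import *
for n in("top","side"):
    cv2.imwrite(f"pics/{n}0.png",capture(n));c=get_calibration(n);T=np.array(c["extrinsics"]);print(n,-T[:3,:3].T@T[:3,3],T[:3,:3].round(2).tolist())
s=sense();print(s["tcp_pos"],s["tool_rot"],s["time_s"],s["finger_gap"])
from scipy.spatial.transform import Rotation as R
print(R.from_rotvec(s["tool_rot"]).as_matrix().round(3))
E
```

```text
top [0.3852669  0.00770487 1.58775395] [[-0.01, -1.0, -0.01], [-0.99, 0.01, -0.12], [0.12, 0.01, -0.99]]
side [0.03609046 0.59035737 1.07734912] [[-0.76, -0.65, -0.02], [-0.5, 0.61, -0.61], [0.4, -0.46, -0.79]]
[ 0.23569188 -0.46871168  0.23068978] [-3.05543732e+00 -7.24689780e-01  1.84428289e-04] 0.1 0.08549219768699111
[[ 0.893  0.449 -0.   ]
 [ 0.449 -0.893  0.001]
 [ 0.    -0.001 -1.   ]]
```

View pics/top0.png

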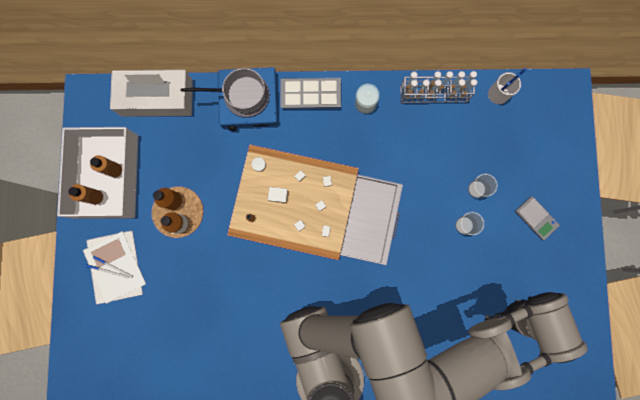

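View pics/side0.png

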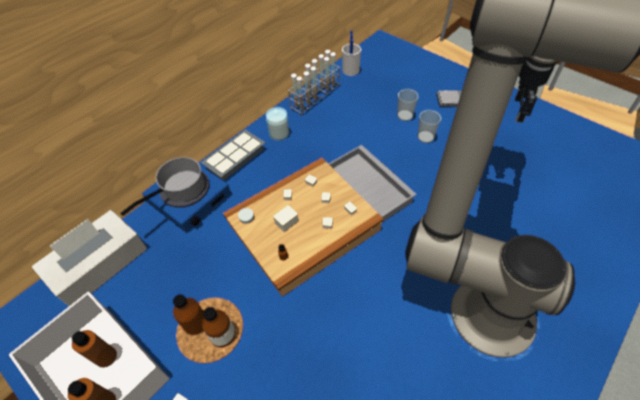

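The top view shows the open edge on the right, from (358,167) to (338,258). The chunks are at about (300,176), (327,181), (321,205), (299,225) and (326,231), with the block at (278,195), tin at (259,164) and dropper at (251,217).

```bash
cat >> h.py <<'E'
def whites(img,box=(225,140,410,270)):
    x0,y0,x1,y1=box;h=cv2.cvtColor(img,cv2.COLOR_BGR2HSV)
    m=((h[...,2]>185)&(h[...,1]<70)).astype(np.uint8);k=np.zeros_like(m);k[y0:y1,x0:x1]=m[y0:y1,x0:x1]
    n,l,s,c=cv2.connectedComponentsWithStats(k);return [(c[i],s[i]) for i in range(1,n) if s[i][4]>10]
E
python3 - <<'E'
from h import *
im=cv2.imread("pics/top0.png");h=cv2.cvtColor(im,cv2.COLOR_BGR2HSV)
# board: wooden hue
m=((h[...,0]>5)&(h[...,0]<28)&(h[...,1]>70)&(h[...,2]>90)).astype(np.uint8);k=m*0;k[140:265,222:410]=m[140:265,222:410]
cs=max(cv2.findContours(k,0,2)[0],key=cv2.contourArea)
r=cv2.minAreaRect(cs);b=cv2.boxPoints(r);P=ray("top",b,.062);print("board",b.round(),P.round(3).tolist())
for i in range(4):print(np.linalg.norm(P[i]-P[i-1]).round(3))
o=P.mean(0)
# open edge: two corners with least y
e=P[np.argsort(P[:,1])[:2]];ex=e[np.argmax(e[:,0])]-e[np.argmin(e[:,0])];ex/=np.linalg.norm(ex);ey=np.array([-ex[1],ex[0],0])
print("o",o,"yaw",np.degrees(np.arctan2(ex[1],ex[0])))
B=lambda p:np.array([(p-o)@ex,(p-o)@ey]).round(3)
for c,s in whites(im):
    z=.1 if s[4]>150 else .08;p=ray("top",c,z)[0];print(c.round(),s[4],p.round(3),B(p))
for nm,uv,z in(("tin",(259,164),.082),("dropbase",(253,218),.065),("tray",(402,180),.038),("tray",(387,264),.038)):
    p=ray("top",uv,z)[0];print(nm,p.round(3),B(p))
big=cv2.resize(im[135:275,220:410],None,fx=4,fy=4,interpolation=cv2.INTER_CUBIC);cv2.imwrite("pics/crop.png",big)
E
```

```text
board [[227. 235.]
 [247. 144.]
 [359. 168.]
 [338. 260.]] [[0.458, 0.319, 0.062], [0.752, 0.258, 0.062], [0.668, -0.099, 0.062], [0.378, -0.03, 0.062]]
0.359
0.3
0.367
0.298
o [0.5639005  0.11213168 0.062     ] yaw -13.303722992825806
[258. 163.] 153 [0.679 0.219 0.1  ] [0.088 0.131]
[299. 175.] 71 [0.644 0.09  0.08 ] [ 0.083 -0.003]
[327. 180.] 79 [0.626 0.004 0.08 ] [ 0.086 -0.091]
[368. 220.] 2989 [ 0.497 -0.123  0.1  ] [-0.011 -0.244]
[391. 225.] 294 [ 0.482 -0.193  0.1  ] [-0.01  -0.316]
[277. 194.] 252 [0.582 0.159 0.1  ] [0.007 0.05 ]
[320. 205.] 73 [0.549 0.025 0.08 ] [ 0.005 -0.088]
[299. 225.] 77 [0.486 0.091 0.08 ] [-0.071 -0.038]
[326. 230.] 83 [0.468 0.009 0.08 ] [-0.069 -0.123]
tin [0.681 0.218 0.082] [0.089 0.13 ]
dropbase [0.511 0.238 0.065] [-0.081  0.11 ]
tray [ 0.632 -0.241  0.038] [ 0.147 -0.328]
tray [ 0.362 -0.185  0.038] [-0.128 -0.336]
```

View pics/crop.png

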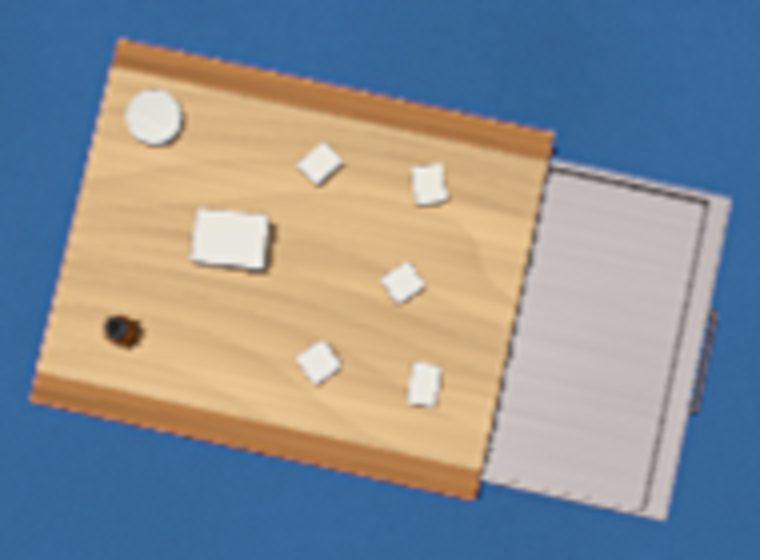

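The crop confirms the layout: the lanes are clear, and the block, tin and dropper sit behind every sweep start. I'll sweep each chunk singly, edge ones first, with the fingers nearly shut.

jog_arm(steps=[[0.26, -0.165, 0.03, 0, 0, -25, 0.85], [0.26, -0.165, 0.03, 0, 0, -25, 0.85], [0.26, -0.165, 0.03, 0, 0, -25, 0.85], [0.26, -0.165, 0.03, 0, 0, -25, 0.85], [0.26, -0.165, 0.03, 0, 0, -25, 0.85], [0.26, -0.165, 0.03, 0, 0, -25, 0.85], [0.26, -0.165, 0.03, 0, 0, -25, 0.85], [0.26, -0.165, 0.03, 0, 0, -25, 0.85], [0.26, -0.165, 0.03, 0, 0, -25, 0.85], [0.26, -0.165, 0.03, 0, 0, -25, 0.85]])

```text
time_s: 0.93
tcp_pos: [0.3942, -0.2042, 0.2011]
tool_rot: [-2.825, -1.373, 0.001]
contact_force: [-0.5, -0.6, -0.1]
finger_gap: 0.0129
gripper_force: 0.0
```

```bash
cat >> h.py <<'E'
from scipy.spatial.transform import Rotation as R
a=np.radians(-13.);O=np.array([.5639,.1121]);EX=np.array([np.cos(a),np.sin(a)]);EY=np.array([-EX[1],EX[0]])
def go(bx,by,z):
    "remaining shift in the tool's axes and rz turn to board point"
    s=sense();M=R.from_rotvec(s["tool_rot"]).as_matrix();p=np.array(s["tcp_pos"])
    d=M.T@(np.r_[O+bx*EX+by*EY,z]-p);want=np.c_[np.r_[EY,0],np.r_[EX,0],[0,0,-1]]
    print("t",s["time_s"],"board",((p[:2]-O)@EX).round(4),((p[:2]-O)@EY).round(4),p[2].round(4),"gap",round(s["finger_gap"],4))
    print("shift",d.round(4),"turn",np.degrees(R.from_matrix(M.T@want).as_rotvec()).round(1),"F",np.round(s["contact_force"],1))
E
python3 -c "
from h import *
go(.005,-.045,.15)"
```

```text
t 0.9333 board -0.0942 -0.3464 0.2011 gap 0.0129
shift [ 0.315  -0.0382  0.051 ] turn [ -0.    0.  -25.2] F [-0.5 -0.6 -0.1]
```

jog_arm(steps=[[0.315, -0.038, 0.05, 0, 0, -25.2, 0.85], [0.315, -0.038, 0.05, 0, 0, -25.2, 0.85], [0.315, -0.038, 0.05, 0, 0, -25.2, 0.85], [0.315, -0.038, 0.05, 0, 0, -25.2, 0.85], [0.315, -0.038, 0.05, 0, 0, -25.2, 0.85], [0.315, -0.038, 0.05, 0, 0, -25.2, 0.85], [0.315, -0.038, 0.05, 0, 0, -25.2, 0.85], [0.315, -0.038, 0.05, 0, 0, -25.2, 0.85], [0.315, -0.038, 0.05, 0, 0, -25.2, 0.85], [0.315, -0.038, 0.05, 0, 0, -25.2, 0.85]])

```text
time_s: 1.77
tcp_pos: [0.5598, 0.0654, 0.1504]
tool_rot: [-2.459, -1.954, 0.002]
contact_force: [-1.3, -0.1, 0.7]
finger_gap: 0.0125
gripper_force: 0.0
```

```bash
python3 -c "
from h import *
go(.005,-.045,.07);cv2.imwrite('pics/s1.png',cv2.resize(capture('side')[130:310,210:430],None,fx=3,fy=3))"
```

```text
t 1.7667 board 0.0065 -0.0464 0.1504 gap 0.0125
shift [ 0.0015 -0.0014  0.0804] turn [-0.1  0.  -0.1] F [-1.3 -0.1  0.7]
```

View pics/s1.png

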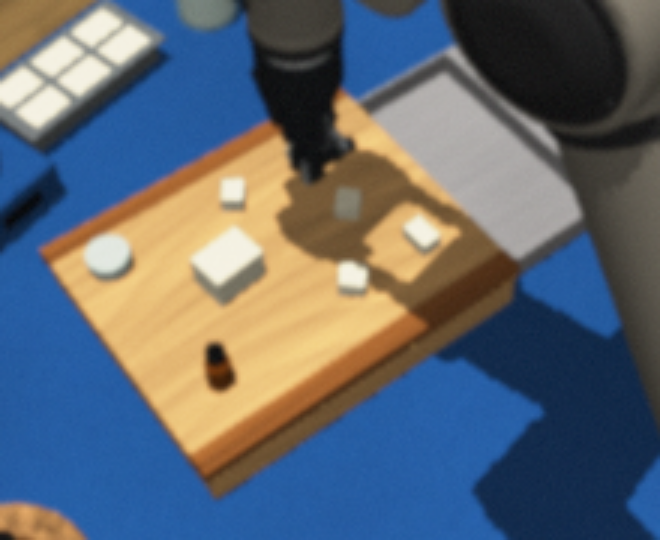

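Fingers (307,175 in the crop) hang behind chunk C. I lower them and push.

jog_arm(steps=[[0.002, -0.001, 0.03, 0, 0, 0, 0.85], [0.002, -0.001, 0.06, 0, 0, 0, 0.85], [0.002, -0.001, 0.08, 0, 0, 0, 0.85], [0.002, -0.001, 0.081, 0, 0, 0, 0.85], [0.002, -0.001, 0.081, 0, 0, 0, 0.85], [-0.004, -0.001, 0.081, 0, 0, 0, 0.85], [-0.01, -0.001, 0.081, 0, 0, 0, 0.85], [-0.018, -0.001, 0.081, 0, 0, 0, 0.85], [-0.026, -0.001, 0.081, 0, 0, 0, 0.85], [-0.034, -0.001, 0.081, 0, 0, 0, 0.85]])

```text
time_s: 2.65
tcp_pos: [0.5509, 0.0319, 0.0711]
tool_rot: [2.46, 1.952, 0.001]
contact_force: [0.6, -0.6, -0.2]
finger_gap: 0.0124
gripper_force: 0.1
```

```bash
python3 -c "
from h import *
go(.005,-.195,.07)"
```

```text
t 2.65 board 0.0054 -0.0811 0.0711 gap 0.0124
shift [-1.139e-01 -1.000e-04  1.100e-03] turn [ 0.1 -0.  -0.1] F [ 0.6 -0.6 -0.2]
```

jog_arm(steps=[[-0.009, 0, 0, 0, 0, 0, 0.85], [-0.018, 0, 0, 0, 0, 0, 0.85], [-0.027, 0, 0, 0, 0, 0, 0.85], [-0.036, 0, 0, 0, 0, 0, 0.85], [-0.045, 0, 0, 0, 0, 0, 0.85], [-0.054, 0, 0, 0, 0, 0, 0.85], [-0.062, 0, 0, 0, 0, 0, 0.85], [-0.07, 0, 0, 0, 0, 0, 0.85], [-0.078, 0, 0, 0, 0, 0, 0.85], [-0.086, 0, 0, 0, 0, 0, 0.85]])

```text
time_s: 3.48
tcp_pos: [0.5311, -0.0516, 0.0703]
tool_rot: [2.46, 1.953, -0.0]
contact_force: [-0.0, -0.2, 0.6]
finger_gap: 0.0129
gripper_force: 0.0
```

jog_arm(steps=[[-0.007, 0, 0, 0, 0, 0, 0.85], [-0.014, 0, 0, 0, 0, 0, 0.85], [-0.021, 0, 0, 0, 0, 0, 0.85], [-0.028, 0, 0, 0, 0, 0, 0.85], [-0.028, 0, 0, 0, 0, 0, 0.85], [-0.028, 0, -0.03, 0, 0, 0, 0.85], [-0.028, 0, -0.065, 0, 0, 0, 0.85], [-0.028, 0, -0.065, 0, 0, 0, 0.85]])

```text
time_s: 4.15
tcp_pos: [0.5282, -0.0789, 0.141]
tool_rot: [2.454, 1.948, 0.009]
contact_force: [1.9, -0.9, 0.8]
finger_gap: 0.0128
gripper_force: 0.0
```

```bash
python3 -c "
from h import *
go(-.069,-.086,.13);cv2.imwrite('pics/s2.png',cv2.resize(capture('side')[130:310,210:430],None,fx=3,fy=3))"
```

```text
t 4.15 board 0.0082 -0.1941 0.141 gap 0.0128
shift [ 0.108  -0.0775  0.0102] turn [ 0.6  0.  -0.1] F [ 1.9 -0.9  0.8]
```

View pics/s2.png

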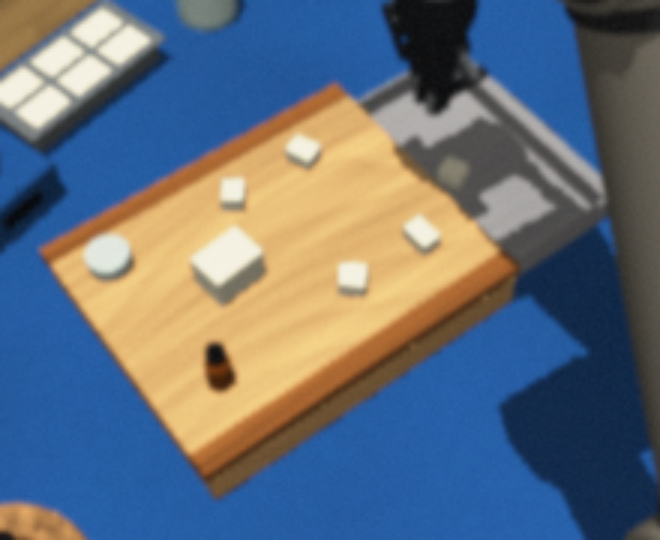

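C lies in the tray (455,170). Now chunk E.

jog_arm(steps=[[0.036, -0.026, 0, 0, 0, 0, 0.85], [0.072, -0.052, 0, 0, 0, 0, 0.85], [0.108, -0.077, 0, 0, 0, 0, 0.85], [0.108, -0.077, 0, 0, 0, 0, 0.85], [0.108, -0.077, 0, 0, 0, 0, 0.85], [0.108, -0.077, 0.03, 0, 0, 0, 0.85], [0.108, -0.077, 0.055, 0, 0, 0, 0.85], [0.108, -0.077, 0.065, 0, 0, 0, 0.85], [0.108, -0.077, 0.065, 0, 0, 0, 0.85], [0.108, -0.077, 0.065, 0, 0, 0, 0.85]])

```text
time_s: 5.03
tcp_pos: [0.4746, 0.0437, 0.0697]
tool_rot: [-2.461, -1.952, 0.002]
contact_force: [0.8, 0.8, 0.4]
finger_gap: 0.0129
gripper_force: 0.0
```

```bash
python3 -c "
from h import *
go(-.069,-.193,.07)"
```

```text
t 5.0333 board -0.0716 -0.0867 0.0697 gap 0.0129
shift [-0.1063  0.0029 -0.0002] turn [-0.1  0.  -0.2] F [0.8 0.8 0.4]
```

jog_arm(steps=[[-0.004, 0.002, 0, 0, 0, 0, 0.85], [-0.01, 0.003, 0, 0, 0, 0, 0.85], [-0.018, 0.003, 0, 0, 0, 0, 0.85], [-0.026, 0.003, 0, 0, 0, 0, 0.85], [-0.034, 0.003, 0, 0, 0, 0, 0.85], [-0.042, 0.003, 0, 0, 0, 0, 0.85], [-0.05, 0.003, 0, 0, 0, 0, 0.85], [-0.058, 0.003, 0, 0, 0, 0, 0.85], [-0.066, 0.003, 0, 0, 0, 0, 0.85], [-0.074, 0.003, 0, 0, 0, 0, 0.85]])

```text
time_s: 5.87
tcp_pos: [0.4604, -0.029, 0.0703]
tool_rot: [2.461, 1.953, -0.0]
contact_force: [0.0, 0.8, 0.6]
finger_gap: 0.0128
gripper_force: 0.0
```

jog_arm(steps=[[-0.008, 0, 0, 0, 0, 0, 0.85], [-0.016, 0, 0, 0, 0, 0, 0.85], [-0.024, 0, 0, 0, 0, 0, 0.85], [-0.032, 0, 0, 0, 0, 0, 0.85], [-0.036, 0, 0, 0, 0, 0, 0.85], [-0.036, 0, 0, 0, 0, 0, 0.85], [-0.036, 0, -0.03, 0, 0, 0, 0.85], [-0.036, 0, -0.06, 0, 0, 0, 0.85], [-0.036, 0, -0.06, 0, 0, 0, 0.85], [-0.036, 0, -0.06, 0, 0, 0, 0.85]])

```text
time_s: 6.7
tcp_pos: [0.4534, -0.0633, 0.1316]
tool_rot: [2.458, 1.952, 0.003]
contact_force: [0.6, 0.5, -0.4]
finger_gap: 0.0129
gripper_force: 0.0
```

```bash
python3 -c "
from h import *
go(-.071,0.003,.13);im=capture('side')
for c,s in whites(im,(215,150,420,300)):print(c.round(),s[4],ray('side',c,.08)[0].round(3))"
```

```text
t 6.7 board -0.0682 -0.1958 0.1316 gap 0.0129
shift [ 0.1988 -0.0031  0.0016] turn [ 0.2  0.  -0.1] F [ 0.6  0.5 -0.4]
[235. 154.] 187 [0.878 0.083 0.08 ]
[222. 163.] 222 [0.881 0.134 0.08 ]
[345. 179.] 32 [ 0.541 -0.058  0.08 ]
[310. 179.] 69 [0.622 0.006 0.08 ]
[360. 185.] 60 [ 0.492 -0.072  0.08 ]
[287. 193.] 60 [0.64  0.089 0.08 ]
[285. 215.] 261 [0.59  0.152 0.08 ]
[245. 214.] 160 [0.68  0.222 0.08 ]
[327. 221.] 82 [0.483 0.091 0.08 ]
```

E is off the board. Now D.

jog_arm(steps=[[0.04, -0.004, 0, 0, 0, 0, 0.85], [0.08, -0.004, 0, 0, 0, 0, 0.85], [0.12, -0.004, 0, 0, 0, 0, 0.85], [0.16, -0.004, 0, 0, 0, 0, 0.85], [0.199, -0.004, 0, 0, 0, 0, 0.85], [0.199, -0.004, 0, 0, 0, 0, 0.85], [0.199, -0.004, 0.02, 0, 0, 0, 0.85], [0.199, -0.004, 0.045, 0, 0, 0, 0.85], [0.199, -0.004, 0.061, 0, 0, 0, 0.85], [0.199, -0.004, 0.061, 0, 0, 0, 0.85]])

```text
time_s: 7.58
tcp_pos: [0.4904, 0.1312, 0.065]
tool_rot: [-2.457, -1.951, 0.012]
contact_force: [-0.2, -0.3, -0.5]
finger_gap: 0.013
gripper_force: 0.0
```

```bash
python3 -c "
from h import *
go(-.072,-.194,.07)"
```

```text
t 7.5833 board -0.0759 0.002 0.065 gap 0.013
shift [-0.196   0.0042 -0.0044] turn [-0.5  0.2 -0.1] F [-0.2 -0.3 -0.5]
```

jog_arm(steps=[[0, 0.001, 0, 0, 0, 0, 0.85], [-0.004, 0.002, 0, 0, 0, 0, 0.85], [-0.01, 0.002, 0, 0, 0, 0, 0.85], [-0.018, 0.002, 0, 0, 0, 0, 0.85], [-0.026, 0.002, 0, 0, 0, 0, 0.85], [-0.034, 0.002, 0, 0, 0, 0, 0.85], [-0.042, 0.002, 0, 0, 0, 0, 0.85], [-0.05, 0.002, 0, 0, 0, 0, 0.85], [-0.058, 0.002, 0, 0, 0, 0, 0.85], [-0.066, 0.002, 0, 0, 0, 0, 0.85]])

```text
time_s: 8.42
tcp_pos: [0.4805, 0.0658, 0.0694]
tool_rot: [2.461, 1.953, 0.0]
contact_force: [-0.6, 0.1, 1.4]
finger_gap: 0.013
gripper_force: 0.1
```

jog_arm(steps=[[-0.009, 0, 0, 0, 0, 0, 0.85], [-0.018, 0, 0, 0, 0, 0, 0.85], [-0.027, 0, 0, 0, 0, 0, 0.85], [-0.036, 0, 0, 0, 0, 0, 0.85], [-0.045, 0, 0, 0, 0, 0, 0.85], [-0.054, 0, 0, 0, 0, 0, 0.85], [-0.062, 0, 0, 0, 0, 0, 0.85], [-0.07, 0, 0, 0, 0, 0, 0.85], [-0.078, 0, 0, 0, 0, 0, 0.85], [-0.086, 0, 0, 0, 0, 0, 0.85]])

```text
time_s: 9.25
tcp_pos: [0.4609, -0.0178, 0.0693]
tool_rot: [2.46, 1.953, -0.0]
contact_force: [-0.6, -0.0, 0.2]
finger_gap: 0.0124
gripper_force: 0.1
```

```bash
python3 -c "
from h import *
go(-.072,-.194,.07);im=capture('side')
for c,s in whites(im,(250,180,420,260)):print(c.round(),s[4],ray('side',c,.08)[0].round(3))"
```

```text
t 9.25 board -0.0711 -0.1497 0.0693 gap 0.0124
shift [-0.0443 -0.0008 -0.0007] turn [ 0.   0.  -0.1] F [-0.6 -0.   0.2]
[310. 181.] 26 [0.616 0.012 0.08 ]
[287. 193.] 60 [0.64  0.089 0.08 ]
[285. 215.] 261 [0.59  0.152 0.08 ]
[251. 213.] 26 [0.669 0.21  0.08 ]
```

jog_arm(steps=[[-0.008, 0, 0, 0, 0, 0, 0.85], [-0.016, 0, 0, 0, 0, 0, 0.85], [-0.024, 0, 0, 0, 0, 0, 0.85], [-0.032, 0, 0, 0, 0, 0, 0.85], [-0.04, 0, 0, 0, 0, 0, 0.85], [-0.045, 0, 0, 0, 0, 0, 0.85], [-0.045, 0, 0, 0, 0, 0, 0.85], [-0.045, 0, -0.03, 0, 0, 0, 0.85], [-0.045, 0, -0.06, 0, 0, 0, 0.85], [-0.045, 0, -0.06, 0, 0, 0, 0.85]])

```text
time_s: 10.13
tcp_pos: [0.4537, -0.0615, 0.1337]
tool_rot: [2.455, 1.949, 0.007]
contact_force: [1.4, -0.5, 0.5]
finger_gap: 0.0125
gripper_force: 0.0
```

```bash
python3 -c "
from h import *
go(.084,-.05,.13);im=capture('side')
for c,s in whites(im,(250,150,420,260)):print(c.round(),s[4],ray('side',c,.08)[0].round(3))
cv2.imwrite('pics/s3.png',cv2.resize(im[130:310,210:430],None,fx=3,fy=3))"
```

```text
t 10.1333 board -0.0683 -0.194 0.1337 gap 0.0125
shift [0.1443 0.152  0.0049] turn [ 0.5  0.  -0.1] F [ 1.4 -0.5  0.5]
[345. 179.] 33 [ 0.54  -0.058  0.08 ]
[310. 179.] 69 [0.622 0.006 0.08 ]
[360. 185.] 60 [ 0.491 -0.072  0.08 ]
[287. 193.] 60 [0.64  0.089 0.08 ]
[285. 215.] 262 [0.59  0.151 0.08 ]
[251. 213.] 26 [0.669 0.21  0.08 ]
```

View pics/s3.png

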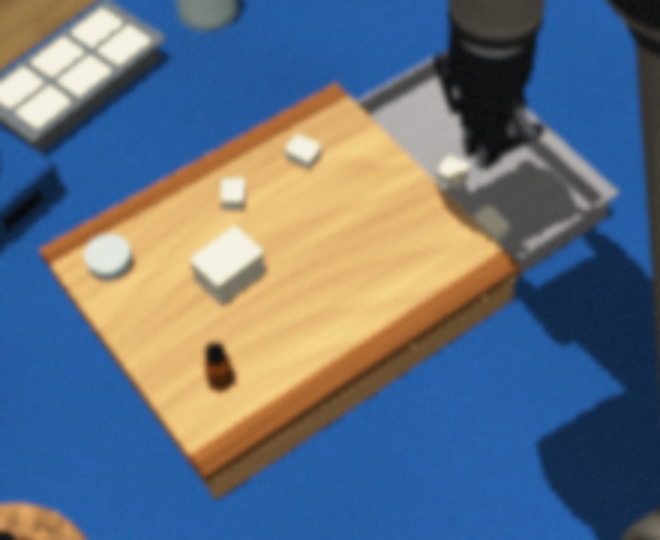

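C (455,170) and another chunk (490,220) are visible in the tray, and the board's near side is empty. Now B.

jog_arm(steps=[[0.029, 0.03, 0, 0, 0, 0, 0.85], [0.058, 0.06, 0, 0, 0, 0, 0.85], [0.087, 0.09, 0, 0, 0, 0, 0.85], [0.116, 0.12, 0, 0, 0, 0, 0.85], [0.143, 0.151, 0, 0, 0, 0, 0.85], [0.143, 0.151, 0, 0, 0, 0, 0.85], [0.143, 0.151, 0, 0, 0, 0, 0.85], [0.143, 0.151, 0.025, 0, 0, 0, 0.85], [0.143, 0.151, 0.05, 0, 0, 0, 0.85], [0.143, 0.151, 0.06, 0, 0, 0, 0.85]])

```text
time_s: 11.02
tcp_pos: [0.6273, 0.0438, 0.0656]
tool_rot: [-2.458, -1.95, 0.008]
contact_force: [-0.5, -1.3, -1.4]
finger_gap: 0.0124
gripper_force: 0.0
```

jog_arm(steps=[[0, 0, 0, 0, 0, 0, 0.85], [0, 0, 0, 0, 0, 0, 0.85]])

```text
time_s: 11.18
tcp_pos: [0.6298, 0.0437, 0.0693]
tool_rot: [-2.461, -1.952, 0.002]
contact_force: [1.0, 0.3, 0.1]
finger_gap: 0.013
gripper_force: 0.0
```

```bash
python3 -c "
from h import *
go(.083,-.194,.07)"
```

```text
t 11.1833 board 0.0796 -0.0518 0.0693 gap 0.013
shift [-0.1422  0.0037 -0.0007] turn [-0.1  0.  -0.1] F [1.  0.3 0.1]
```

jog_arm(steps=[[-0.003, 0.003, 0, 0, 0, 0, 0.85], [-0.008, 0.003, 0, 0, 0, 0, 0.85], [-0.016, 0.003, 0, 0, 0, 0, 0.85], [-0.024, 0.003, 0, 0, 0, 0, 0.85], [-0.032, 0.003, 0, 0, 0, 0, 0.85], [-0.04, 0.003, 0, 0, 0, 0, 0.85], [-0.048, 0.003, 0, 0, 0, 0, 0.85], [-0.056, 0.003, 0, 0, 0, 0, 0.85], [-0.064, 0.003, 0, 0, 0, 0, 0.85], [-0.072, 0.003, 0, 0, 0, 0, 0.85]])

```text
time_s: 12.02
tcp_pos: [0.6168, -0.0275, 0.0693]
tool_rot: [2.461, 1.953, -0.0]
contact_force: [0.4, -0.0, -0.1]
finger_gap: 0.013
gripper_force: 0.1
```

jog_arm(steps=[[-0.008, 0, 0, 0, 0, 0, 0.85], [-0.016, 0, 0, 0, 0, 0, 0.85], [-0.024, 0, 0, 0, 0, 0, 0.85], [-0.032, 0, 0, 0, 0, 0, 0.85], [-0.04, 0, 0, 0, 0, 0, 0.85], [-0.048, 0, 0, 0, 0, 0, 0.85], [-0.056, 0, 0, 0, 0, 0, 0.85], [-0.064, 0, 0, 0, 0, 0, 0.85], [-0.07, 0, 0, 0, 0, 0, 0.85], [-0.07, 0, 0, 0, 0, 0, 0.85]])

```text
time_s: 12.85
tcp_pos: [0.6009, -0.0962, 0.0693]
tool_rot: [2.461, 1.952, -0.0]
contact_force: [-0.6, -0.5, -0.1]
finger_gap: 0.0128
gripper_force: 0.0
```

jog_arm(steps=[[0, 0, -0.03, 0, 0, 0, 0.85], [0, 0, -0.06, 0, 0, 0, 0.85], [0, 0, -0.06, 0, 0, 0, 0.85]])

```text
time_s: 13.1
tcp_pos: [0.6042, -0.0954, 0.1352]
tool_rot: [2.454, 1.948, 0.009]
contact_force: [0.4, -0.1, 0.7]
finger_gap: 0.013
gripper_force: 0.0
```

```bash
python3 -c "
from h import *
go(.084,.038,.13);im=capture('side')
for c,s in whites(im,(250,150,420,260)):print(c.round(),s[4],ray('side',c,.08)[0].round(3))"
```

```text
t 13.1 board 0.086 -0.1931 0.1352 gap 0.013
shift [ 0.2311 -0.0024  0.0051] turn [ 0.6  0.  -0.1] F [ 0.4 -0.1  0.7]
[361. 185.] 64 [ 0.489 -0.072  0.08 ]
[287. 193.] 60 [0.64  0.089 0.08 ]
[285. 215.] 257 [0.59  0.152 0.08 ]
[251. 213.] 25 [0.669 0.21  0.08 ]
```

jog_arm(steps=[[0.04, -0.002, 0, 0, 0, 0, 0.85], [0.08, -0.002, 0, 0, 0, 0, 0.85], [0.12, -0.002, 0, 0, 0, 0, 0.85], [0.16, -0.002, 0, 0, 0, 0, 0.85], [0.2, -0.002, 0, 0, 0, 0, 0.85], [0.231, -0.002, 0, 0, 0, 0, 0.85], [0.231, -0.002, 0, 0, 0, 0, 0.85], [0.231, -0.002, 0.025, 0, 0, 0, 0.85], [0.231, -0.002, 0.05, 0, 0, 0, 0.85], [0.231, -0.002, 0.06, 0, 0, 0, 0.85]])

```text
time_s: 13.98
tcp_pos: [0.6491, 0.1306, 0.065]
tool_rot: [-2.457, -1.952, 0.009]
contact_force: [-1.0, -0.8, -0.6]
finger_gap: 0.0129
gripper_force: 0.0
```

jog_arm(steps=[[0, 0, 0, 0, 0, 0, 0.85], [0, 0, 0, 0, 0, 0, 0.85]])

```text
time_s: 14.15
tcp_pos: [0.6513, 0.1303, 0.0689]
tool_rot: [-2.46, -1.952, 0.002]
contact_force: [-0.7, 1.0, 0.5]
finger_gap: 0.0133
gripper_force: 0.0
```

```bash
python3 -c "
from h import *
go(.081,-.194,.07)"
```

```text
t 14.15 board 0.0811 0.0374 0.0689 gap 0.0133
shift [-0.2314  0.0004 -0.001 ] turn [-0.1  0.  -0.1] F [-0.7  1.   0.5]
```

jog_arm(steps=[[-0.004, 0, 0, 0, 0, 0, 0.85], [-0.01, 0, 0, 0, 0, 0, 0.85], [-0.018, 0, 0, 0, 0, 0, 0.85], [-0.026, 0, 0, 0, 0, 0, 0.85], [-0.034, 0, 0, 0, 0, 0, 0.85], [-0.042, 0, 0, 0, 0, 0, 0.85], [-0.05, 0, 0, 0, 0, 0, 0.85], [-0.058, 0, 0, 0, 0, 0, 0.85], [-0.066, 0, 0, 0, 0, 0, 0.85], [-0.074, 0, 0, 0, 0, 0, 0.85]])

```text
time_s: 14.98
tcp_pos: [0.6346, 0.0577, 0.0693]
tool_rot: [2.461, 1.953, -0.0]
contact_force: [0.1, 0.1, 0.1]
finger_gap: 0.0124
gripper_force: 0.1
```

jog_arm(steps=[[-0.008, 0, 0, 0, 0, 0, 0.85], [-0.016, 0, 0, 0, 0, 0, 0.85], [-0.024, 0, 0, 0, 0, 0, 0.85], [-0.032, 0, 0, 0, 0, 0, 0.85], [-0.04, 0, 0, 0, 0, 0, 0.85], [-0.048, 0, 0, 0, 0, 0, 0.85], [-0.056, 0, 0, 0, 0, 0, 0.85], [-0.064, 0, 0, 0, 0, 0, 0.85], [-0.072, 0, 0, 0, 0, 0, 0.85], [-0.08, 0, 0, 0, 0, 0, 0.85]])

```text
time_s: 15.82
tcp_pos: [0.6165, -0.0201, 0.0693]
tool_rot: [2.46, 1.953, -0.0]
contact_force: [0.9, 0.5, 0.2]
finger_gap: 0.0128
gripper_force: 0.0
```

```bash
python3 -c "
from h import *
go(.081,-.194,.07)
cv2.imwrite('pics/s4.png',cv2.resize(capture('side')[130:310,210:430],None,fx=3,fy=3))"
```

```text
t 15.8167 board 0.081 -0.117 0.0693 gap 0.0128
shift [-0.077   0.0002 -0.0007] turn [ 0.   0.  -0.1] F [0.9 0.5 0.2]
```

View pics/s4.png

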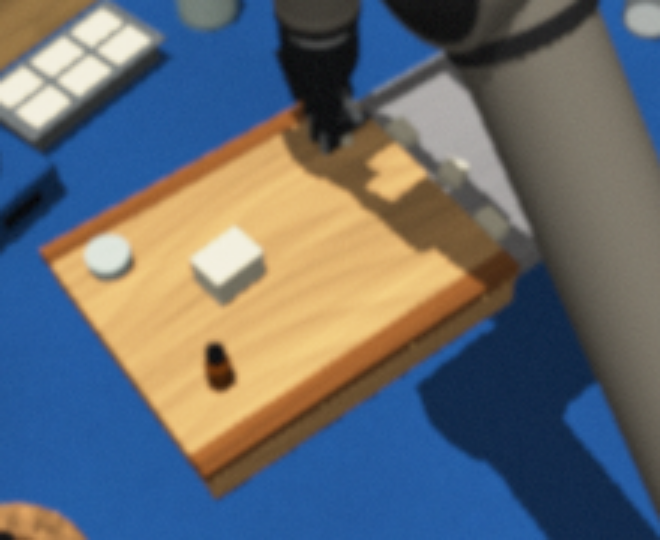

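The last chunk is ahead of the fingers (hidden behind them), and three chunks show in the tray at (402,128), (453,170) and (490,220). I finish the push, lift and back away.

jog_arm(steps=[[-0.008, 0, 0, 0, 0, 0, 0.85], [-0.016, 0, 0, 0, 0, 0, 0.85], [-0.024, 0, 0, 0, 0, 0, 0.85], [-0.032, 0, 0, 0, 0, 0, 0.85], [-0.04, 0, 0, 0, 0, 0, 0.85], [-0.048, 0, 0, 0, 0, 0, 0.85], [-0.056, 0, 0, 0, 0, 0, 0.85], [-0.064, 0, 0, 0, 0, 0, 0.85], [-0.072, 0, 0, 0, 0, 0, 0.85], [-0.078, 0, 0, 0, 0, 0, 0.85]])

```text
time_s: 16.7
tcp_pos: [0.5987, -0.0964, 0.0693]
tool_rot: [2.461, 1.953, -0.0]
contact_force: [0.7, -0.6, -0.1]
finger_gap: 0.0129
gripper_force: 0.0
```

jog_arm(steps=[[0, 0, 0, 0, 0, 0, 0.85], [0, 0, -0.03, 0, 0, 0, 0.85], [0, 0, -0.07, 0, 0, 0, 0.85], [0, 0, -0.11, 0, 0, 0, 0.85], [-0.03, -0.02, -0.14, 0, 0, 0, 0.85], [-0.07, -0.05, -0.14, 0, 0, 0, 0.85], [-0.11, -0.07, -0.14, 0, 0, 0, 0.85], [-0.15, -0.09, -0.14, 0, 0, 0, 0.85], [-0.19, -0.11, -0.14, 0, 0, 0, 0.85], [-0.23, -0.13, -0.14, 0, 0, 0, 0.85]])

```text
time_s: 17.53
tcp_pos: [0.4345, -0.2717, 0.2097]
tool_rot: [2.459, 1.954, 0.0]
contact_force: [1.7, -1.2, 0.3]
finger_gap: 0.0129
gripper_force: 0.0
```

jog_arm(steps=[[-0.03, -0.03, 0, 0, 0, 0, 0.85], [-0.06, -0.06, 0, 0, 0, 0, 0.85], [-0.09, -0.09, 0, 0, 0, 0, 0.85], [-0.12, -0.12, 0, 0, 0, 0, 0.85], [-0.13, -0.13, 0, 0, 0, 0, 0.85], [-0.13, -0.13, 0, 0, 0, 0, 0.85]])

```text
time_s: 18.03
tcp_pos: [0.277, -0.3698, 0.2095]
tool_rot: [2.464, 1.948, -0.001]
contact_force: [-0.5, -0.9, 0.3]
finger_gap: 0.0129
gripper_force: 0.0
```

```bash
python3 -c "
from h import *
go(0,0,.1)
a=cv2.resize(capture('side')[130:310,210:430],None,fx=2.2,fy=2.2);b=cv2.resize(capture('top')[135:275,220:410],None,fx=2,fy=2)
o=np.zeros((396,800,3),np.uint8);o[:,:484]=a[:396];b=cv2.resize(b,(316,233));o[:233,484:]=b;cv2.imwrite('pics/s5.png',o)"
```

```text
t 18.0333 board -0.1711 -0.5341 0.2095 gap 0.0129
shift [0.5353 0.1677 0.1089] turn [-0.   0.1 -0.4] F [-0.5 -0.9  0.3]
```

View pics/s5.png

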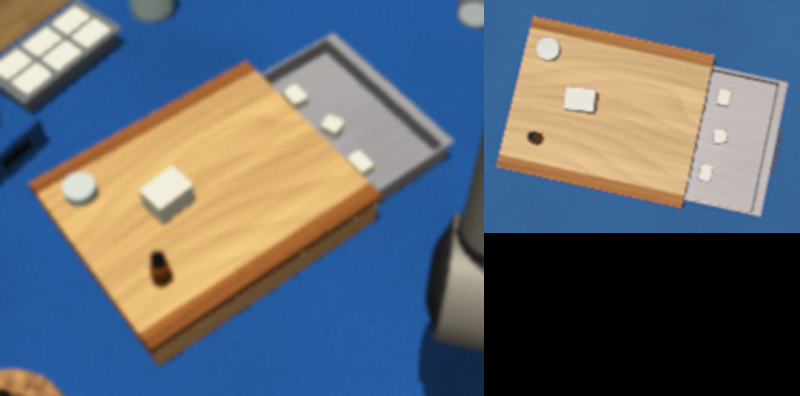

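Three chunks are visible in the tray, and the other two are probably just under the board's edge. I'll check for strays and look closely at the tray.

Run:
```python
from h import *
t=capture('top');s=capture('side');t0=cv2.imread('pics/top0.png')
for nm,im in(('top',t),('side',s)):
    h=cv2.cvtColor(im,cv2.COLOR_BGR2HSV);x0,y0,x1,y1=(330,160,415,275) if nm=='top' else (320,140,420,235)
    m=((h[...,2]>150)&(h[...,1]<60)&(im[...,0].astype(int)<im[...,2]-3)).astype(np.uint8);k=m*0;k[y0:y1,x0:x1]=m[y0:y1,x0:x1]
    n,l,S,c=cv2.connectedComponentsWithStats(k)
    for i in range(1,n):
        if 15<S[i][4]<800:
            p=ray(nm,c[i],.024)[0];q=p[:2]-O;print(nm,c[i].round(),S[i][4],'board',(q@EX).round(3),(q@EY).round(3))
d=cv2.absdiff(t,t0).max(2)>40
n,l,S,c=cv2.connectedComponentsWithStats(d.astype(np.uint8))
for i in range(1,n):
    if S[i][4]>12:print('diff',S[i])
a=cv2.resize(s[135:235,315:415],(400,400),interpolation=2);b=cv2.resize(t[160:270,325:410],(309,400),interpolation=2)
cv2.imwrite('pics/s6.png',np.hstack([a,b]))
```

```text
side [366. 152.] 21 board 0.101 -0.329
side [392. 175.] 88 board -0.028 -0.33
diff [294 171  12  11  76]
diff [323 176   9  11  83]
diff [362 189   6   4  17]
diff [361 193   6   4  16]
diff [315 201  11  10  68]
diff [359 213   6   6  17]
diff [294 220  11  11  75]
diff [322 225   8  12  77]
diff [351 236   5   7  18]
diff [  269   269   319   131 19981]
diff [298 301  36  36 424]
diff [436 303  10  10  43]
diff [314 359  13  23  87]
diff [463 360  11   6  24]
diff [297 383   8  15  19]
```

View pics/s6.png

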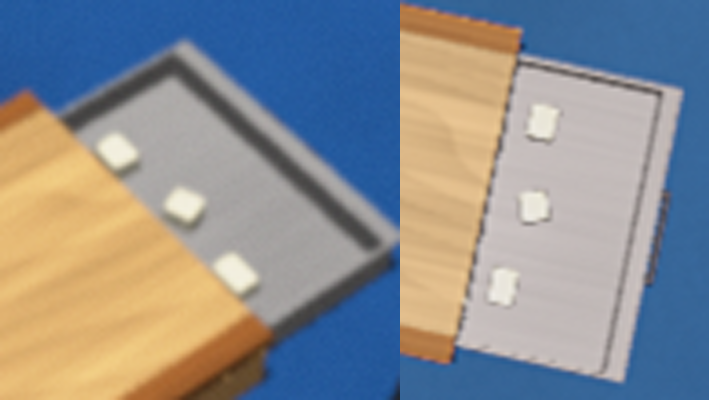

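The three visible chunks lie about 25 mm beyond the edge, and there are no strays on the table or board. Next I check whether any chunks are stacked (height from two views) and whether one is clinging to the gripper.

Run:
```python
from h import *
t=capture('top');s=capture('side')
U={'top':[(325+(x-400)/3.635,160+y/3.636) for x,y in((543,122),(533,207),(502,287))],'side':[(315+x/4,135+y/4) for x,y in((117,151),(184,206),(236,272))]}
for a,b in zip(U['top'],U['side']):
    for z in(.026,.046):
        p=ray('top',a,z)[0];q=ray('side',b,z)[0];f=lambda v:np.array([(v[:2]-O)@EX,(v[:2]-O)@EY]).round(3);print(z,f(p),f(q),end=' | ')
    print()
st=sense();P=np.array(st['tcp_pos'])
o=[]
for n,im in(('side',s),('top',t)):
    c=get_calibration(n);v=np.array(c['extrinsics'])@np.r_[P,1];v=np.array(c['intrinsics'])@v[:3];v=v[:2]/v[2];print(n,v)
    x,y=[int(np.clip(v[i],45,[640,400][i]-45)) for i in(0,1)];o.append(cv2.resize(im[y-45:y+45,x-45:x+45],(390,390)))
cv2.imwrite('pics/s7.png',np.hstack(o))
```

```text
0.026 [ 0.077 -0.219] [ 0.072 -0.215] | 0.046 [ 0.074 -0.218] [ 0.059 -0.205] | 
0.026 [ 0.001 -0.226] [-0.004 -0.222] | 0.046 [-0.001 -0.225] [-0.016 -0.211] | 
0.026 [-0.075 -0.214] [-0.078 -0.212] | 0.046 [-0.076 -0.213] [-0.088 -0.202] | 
side [483.42127691 130.74143472]
top [460.52926474 293.53386093]
```

View pics/s7.png

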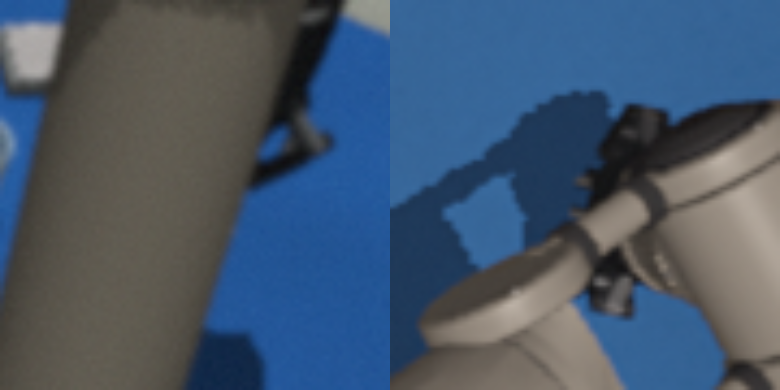

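The visible chunks lie in a single layer on the floor, and the arm hides the fingers in both views. To rule out a chunk wedged between them, I open the fingers a little over the tray and count chunks again.

jog_arm(steps=[[0.03, 0.02, 0, 0, 0, 0, 0.85], [0.065, 0.04, 0, 0, 0, 0, 0.85], [0.1, 0.06, 0, 0, 0, 0, 0.85], [0.135, 0.085, 0, 0, 0, 0, 0.85], [0.17, 0.11, 0, 0, 0, 0, 0.85], [0.205, 0.13, 0, 0, 0, 0, 0.85], [0.24, 0.15, 0.02, 0, 0, 0, 0.85], [0.265, 0.17, 0.05, 0, 0, 0, 0.85], [0.265, 0.17, 0.085, 0, 0, 0, 0.85], [0.265, 0.17, 0.085, 0, 0, 0, 0.85]])

```text
time_s: 19.17
tcp_pos: [0.5034, -0.1439, 0.1179]
tool_rot: [-2.447, -1.953, 0.008]
contact_force: [-1.4, -0.3, 0.2]
finger_gap: 0.0126
gripper_force: 0.0
```

jog_arm(steps=[[0, 0, 0, 0, 0, 0, 0.6], [0, 0, 0, 0, 0, 0, 0.6], [0, 0, 0, 0, 0, 0, 0.6], [0, 0, 0, 0, 0, 0, 0.6]])

```text
time_s: 19.5
tcp_pos: [0.5061, -0.1496, 0.1264]
tool_rot: [2.459, 1.95, 0.003]
contact_force: [-0.1, -0.4, -0.3]
finger_gap: 0.0343
gripper_force: 0.0
```

```bash
python3 -c "
from h import *
go(0,-.26,.12);im=capture('side')
for c,s in whites(im,(320,120,420,235)):print(c.round(),s[4])"
```

```text
t 19.5 board 0.0026 -0.268 0.1264 gap 0.0343
shift [ 0.008  -0.0026  0.0064] turn [ 0.2  0.1 -0.2] F [-0.1 -0.4 -0.3]
[344. 172.] 72
[349. 184.] 12
[360. 185.] 61
[372. 202.] 92
```

jog_arm(steps=[[0, 0, -0.03, 0, 0, 0, 0.6], [-0.02, 0, -0.06, 0, 0, 0, 0.6], [-0.055, -0.03, -0.085, 0, 0, 0, 0.6], [-0.09, -0.05, -0.085, 0, 0, 0, 0.6], [-0.125, -0.07, -0.085, 0, 0, 0, 0.6], [-0.16, -0.09, -0.085, 0, 0, 0, 0.6], [-0.195, -0.11, -0.085, 0, 0, 0, 0.6], [-0.23, -0.14, -0.085, 0, 0, 0, 0.6], [-0.265, -0.17, -0.085, 0, 0, 0, 0.6], [-0.265, -0.17, -0.085, 0, 0, 0, 0.6]])

```text
time_s: 20.38
tcp_pos: [0.2756, -0.3713, 0.2105]
tool_rot: [2.463, 1.946, -0.003]
contact_force: [0.1, -0.1, 0.7]
finger_gap: 0.0344
gripper_force: 0.0
```

```bash
python3 -c "
from h import *
from workcell import get_calibration as g
go(0,-.26,.12);im=capture('top').astype(int)
# chunks in tray: brighter than tray
h=im.min(2);m=np.zeros(h.shape,np.uint8);q=im[160:270,335:400];m[160:270,335:400]=(q.min(2)>205)
n,l,S,c=cv2.connectedComponentsWithStats(m)
for i in range(1,n):
  if S[i][4]>12:print(c[i].round(),S[i][4])
cv2.imwrite('pics/t8.png',im.astype(np.uint8))
d=(cv2.absdiff(im.astype(np.uint8),cv2.imread('pics/top0.png')).max(2)>40).astype(np.uint8)
n,l,S,c=cv2.connectedComponentsWithStats(d)
print([S[i].tolist() for i in range(1,n) if S[i][4]>12 and S[i][1]<265])
"
```

```text
t 20.3833 board -0.1721 -0.5358 0.2105 gap 0.0344
shift [0.2772 0.1703 0.0897] turn [ 0.   0.2 -0.4] F [ 0.1 -0.1  0.7]
[364. 193.] 48
[362. 216.] 45
[353. 238.] 48
[[294, 171, 12, 11, 76], [323, 176, 9, 11, 83], [362, 189, 6, 4, 17], [361, 193, 6, 4, 16], [315, 201, 11, 10, 68], [359, 213, 6, 6, 18], [294, 220, 11, 11, 75], [322, 225, 8, 12, 76], [351, 236, 5, 5, 16]]
```

```bash
python3 -c "
from workcell import hand_in
print(hand_in())"
```

```text
the job is handed in; nothing more can be done
None
```

I swept all five chunks over the open edge and handed the job in; three are visible on the tray floor, while the other two are out of view, most likely in the tray under the board's edge (not confirmed), and the tray, block, tin and dropper show no movement in the top view.

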